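# Sort the leftover vials and dressings on the dispensing counter

### The arm

A 6-joint arm with a two-finger parallel gripper is mounted at the origin on a cart in front of the work surface, level with it; the furniture and walls round the work are solid. World frame = base frame: x ahead of the robot, y to its left, z up, the work surface at z = 0. Lengths are in m, angles in degrees, forces in N, time in s.
With the tool pointing down it reaches from about 0.375 to 0.9 m from the base axis. Payload 3.1 kg.
Tool frame: the origin (TCP) lies on the centre line of the jaws, within the pads' length; the fingertips stand 19 mm ahead of it and the grasp point (between the pads) is the TCP; z points along the fingers, y is the direction in which the jaws open and shut (so a half turn about z gives the same grasp; the last joint's range is limited). The gripper opens to 87 mm and grips with 3 to 60 N. Pads are 19 mm wide; open, the fingers measure 117 mm over their backs; the gripper's body (75 mm by 190 mm) begins 51 mm behind the grasp point.
Start: joints at [-85.858, 30.224, 82.088, -0, 67.689, -10.227], TCP at [0.155, -0.605, 0.242] pointing down, gripper open.
Joint ranges: [-176.69, 176.69], [-43.24, 126.21], [12.49, 139.97], [-82, 262], [0, 151.66], [-163.58, 163.58]. Speed limits (degrees/s): [159.86, 159.86, 180, 180, 180, 180].

### API

Orientations are given as a 3x3 rotation matrix whose columns are the frame's x, y, z axes.
In Python, from rig import bot gives the robot as it stands.
- The arm moves only by the tool carry_out, never from a script. Its argument "targets" is a list of rows, each a list of 6 numbers: the shift along the tool's x, y, z each as a share of 200 mm, from -1 to 1, then the turn, a rotation vector about the tool's x, y, z each as a share of pi/2 rad, from -1 to 1. In form: [[dx, dy, dz, ax, ay, az], ...]. A call has 1 to 20 rows; each row is the pose to reach, as a shift and turn from the pose measured when the call began, along the tool's axes at that moment; what a row does not reach only later rows make up. A row lasts 1/8 s, in which the tool goes at most 62.5 mm and 10.7 degrees, less where a joint would pass 70% of its speed; a pose out of reach is approached as far as the arm can. A call with a number of a shift or a turn outside -1 to 1 is refused whole. A call with a gripper value outside its range is refused whole. "jaw" is the gripper's target within -1 to 1 (fully open at 1, half-way at 0, shut at -1), set as the call begins (left out, the last holds). The fingers move at their own pace and stop on an object; the grip force is fixed at half the most. Time passes only in rows, so rows that repeat a pose let the fingers close. It gives the time, the measured TCP pose, the force and the opening at its end, in the units of the state.
- bot.read_state(): the state, without advancing time (a new reading comes with each control period).
- bot.capture(name): name is "scene" or "top"; returns the picture (480x640x3 uint8, blue, green, red); there is no depth.
- bot.camera_info(name): a dict with "camera_matrix" (3x3 intrinsics, pixels), "k1" (the pictures are not rectified: a ray, as slopes to the right and down, at radius r is drawn at 1 + k1 r^2 times it, then the intrinsics apply), "view" (4x4, takes a point from world to camera coordinates). Camera axes: x right, y down, z forward; pixel columns grow to the right and rows downward; lengths in m; the calibration is good to about 2 mm. A picture is of the moment at which its call begins. camera_info takes no time and is no camera call.
- bot.hand_in(): hands the job in, once; it reports no verdict.
The state is a dict: "time_s": time; "joint_positions": joint angles; "qvel": joint speeds; "tau": joint torques, N m; "position": TCP position; "tcp_rot": TCP orientation; "force": force on the tool from outside, world axes, zero at the start; "moment": the same for the moment, N m; "opening": opening from 0.0 (shut) to 1.0 (fully open).
Only numpy, scipy, OpenCV 4.12 (cv2) and the standard library are available. Lean on these libraries where they do the work, as an engineer would, in place of code of your own. Each camera call takes 0.05 s, during which the arm holds its last target.

### The job

Sort the things left lying on the counter: stand each vial upright in the small tray that has the colour of its cap, lay the gauze pack flat in the steel tray, and then lay the glass ampoule on the gauze pack, lengthwise along its middle, so that it lies padded. Knock no vial over, and leave the tall green bottle where it stands.

Things in the scene. Friction and masses are not known exactly. Their poses are not given: they have to be found in the camera images.
- red_vial: White vial with a red cap, standing upright and loose: body 26 mm in diameter up to 46 mm, red cap 18 mm in diameter on top, 54 mm high in all, 26 g. Origin at the centre of its underside, z up along the vial.
- blue_vial: White vial with a blue cap, standing upright and loose: body 26 mm in diameter up to 46 mm, blue cap 18 mm in diameter on top, 54 mm high in all, 26 g. Origin at the centre of its underside, z up along the vial.
- green_vial: White vial with a green cap, standing upright and loose: body 26 mm in diameter up to 46 mm, green cap 18 mm in diameter on top, 54 mm high in all, 26 g. Origin at the centre of its underside, z up along the vial.
- red_tray: Small square red plastic tray, fixed to the worktop: 64 x 64 mm outside, 56 x 56 mm inside, rim 11 mm above the worktop, floor 4 mm above the worktop (wall and floor 4 mm thick); a flat label tab, 5 mm high, stands out 13 mm on its -x side. Origin at the centre of its underside on the worktop, z up, x and y along its sides.
- blue_tray: Small square blue plastic tray, fixed to the worktop: 64 x 64 mm outside, 56 x 56 mm inside, rim 11 mm above the worktop, floor 4 mm above the worktop (wall and floor 4 mm thick); a flat label tab, 5 mm high, stands out 13 mm on its -x side. Origin at the centre of its underside on the worktop, z up, x and y along its sides.
- green_tray: Small square green plastic tray, fixed to the worktop: 64 x 64 mm outside, 56 x 56 mm inside, rim 11 mm above the worktop, floor 4 mm above the worktop (wall and floor 4 mm thick); a flat label tab, 5 mm high, stands out 13 mm on its -x side. Origin at the centre of its underside on the worktop, z up, x and y along its sides.
- gauze_pack: Flat white paper gauze pack with a blue stripe, loose, 52 mm (its x) x 75 mm (its y) x 9 mm (z), 20 g, rigid; grip it across the 52 mm width. Origin at the centre of its underside, z up.
- ampoule: White glass ampoule lying on its side, loose, 15 mm wide (its x), 66 mm long (its y, the neck at one end), 14 mm high, 12 g; it does not roll. Grip it across the 14 mm. Origin below its middle, at the underside, z up.
- steel_tray: Rectangular dark grey steel tray, fixed to the worktop: 108 mm (its x) x 132 mm (its y) outside plus a rolled edge 2.5 mm wide, 100 x 124 mm inside, rim 13.5 mm above the worktop, floor 4 mm above the worktop. The gauze pack fits in it lying any way round. Origin at the centre of its underside on the worktop, z up.
- green_bottle: Green glass bottle with a red cap, standing loose beside the work, 54 mm in diameter, 111 mm high; a bystander to leave alone. Origin at the centre of its underside, z up.
Mind the look-alikes: they are no part of the job. What is shaped like the red_vial but orange is not meant.

How it is judged:
By the outcome, as a careful person would: the job done as asked, in the order asked, and still so for the second after the job is handed in, with the robot touching nothing.
It also fails if it takes over 112 s, if anything falls off the work surface, if the arm or the gripper's body presses on something with over 40 N, if the wrist force passes 120 N, or if a joint passes its speed limit or range.

## Working session

There is one attempt and no reset: what is moved stays moved. The work goes in short steps, Python scripts to look and compute and a tool call to move; the robot and the scene stay as the last step left them, time stands still between calls to the robot, and variables do not carry over. Pictures are saved under pics/ and viewed, and the job is handed in when it is done.

Besides the shell and the picture viewer there is one more tool, called in YAML: its name, and indented under it one key for each argument. carry_out: Moves the arm, as the interface text tells. Shift numbers are shares of 200 mm and turn numbers shares of pi/2 rad, none past 1 either way. Its arguments: {"type":"object","properties":{"targets":{"type":"array"},"jaw":{"type":"number"}},"required":["targets"]}

```bash
mkdir -p pics; ls
python3 - <<'E'
from rig import bot
import cv2,json
s=bot.read_state();print(s)
for n in("scene","top"):
    cv2.imwrite(f"pics/{n}0.png",bot.capture(n));print(n,bot.camera_info(n))
E
```

```text
pics
{'time_s': 0.0, 'joint_positions': array([-8.58592607e+01,  3.02793535e+01,  8.21565111e+01, -1.61724372e-03,
        6.76896553e+01, -1.02295431e+01]), 'qvel': array([-0.04327124, -0.01885669, -0.03914713,  0.02843169, -0.01163572,
        0.07810783]), 'tau': array([-1.63658209e-03, -4.40044284e+01, -1.76590115e+01,  6.32185838e-02,
        5.81821008e-02, -1.62730912e-04]), 'position': array([ 0.15506343, -0.60473869,  0.24056675]), 'tcp_rot': array([[ 9.68709386e-01,  2.48197688e-01, -1.84230690e-04],
       [ 2.48197490e-01, -9.68706994e-01,  2.18313084e-03],
       [ 3.63382470e-04, -2.16054493e-03, -9.99997600e-01]]), 'force': array([-0.07972936,  0.81172582, -0.5374321 ]), 'moment': array([0.02631682, 0.01049636, 0.03036471]), 'opening': 1.0027905749576242}
scene {'camera_matrix': array([[572.16712688,   0.        , 321.86745007],
       [  0.        , 572.16712688, 241.30834736],
       [  0.        ,   0.        ,   1.        ]]), 'k1': -0.16851487153782777, 'view': array([[-0.74890007, -0.66245561, -0.01735641,  0.34335141],
       [-0.35218559,  0.42005566, -0.83637226,  0.23374276],
       [ 0.56135015, -0.62024657, -0.54788703,  1.00119587],
       [ 0.        ,  0.        ,  0.        ,  1.        ]])}
top {'camera_matrix': array([[468.00463624,   0.        , 324.35273406],
       [  0.        , 468.00463624, 237.69722508],
       [  0.        ,   0.        ,   1.        ]]), 'k1': -0.046163220162488, 'view': array([[ 0.00689174, -0.99994849, -0.00745099, -0.0465878 ],
       [-0.98265787, -0.00539146, -0.18534953,  0.49405427],
       [ 0.18529982,  0.00859916, -0.98264441,  1.17745003],
       [ 0.        ,  0.        ,  0.        ,  1.        ]])}
```

View pics/scene0.png

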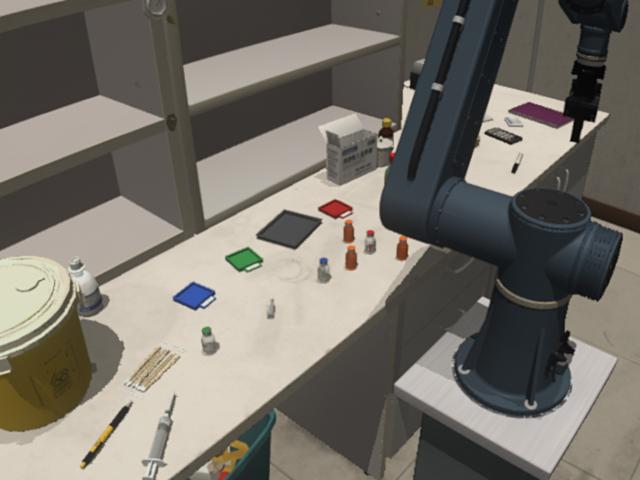

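View pics/top0.png

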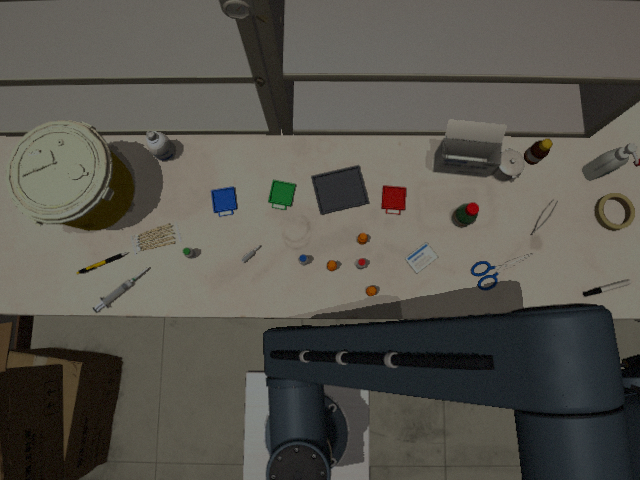

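The top view shows the red vial (362,263), blue vial (304,259), green vial (188,252) and ampoule (252,254). The gauze is at (422,257), and the trays are blue (225,200), green (283,194), steel (340,189) and red (394,198). Three orange look-alike vials stand at (362,238), (332,265) and (372,290). The green bottle is at (467,214). Next is an enlarged crop to confirm these.

```bash
cat > h.py <<'E'
import numpy as np, cv2
from rig import bot
_C={}
def cam(n):
    if n not in _C:_C[n]=bot.camera_info(n)
    return _C[n]
def ray(n,p):
    c=cam(n);K=c["camera_matrix"];V=c["view"]
    d=np.array([(p[0]-K[0,2])/K[0,0],(p[1]-K[1,2])/K[1,1]])
    u=d.copy()
    for _ in range(20):u=d/(1+c["k1"]*(u@u))
    return -V[:3,:3].T@V[:3,3],V[:3,:3].T@np.array([u[0],u[1],1])
def plane(n,p,z):
    o,d=ray(n,p);return o+d*(z-o[2])/d[2]
def proj(n,P):
    c=cam(n);K=c["camera_matrix"];V=c["view"]
    q=V[:3,:3]@np.asarray(P,float)+V[:3,3];u=q[:2]/q[2];u=u*(1+c["k1"]*(u@u))
    return u*K[0,0]+K[:2,2]
def tri(a,b):
    o1,d1=ray("scene",a);o2,d2=ray("top",b)
    s,t=np.linalg.lstsq(np.c_[d1,-d2],o2-o1,rcond=None)[0]
    return (o1+s*d1+o2+t*d2)/2,np.linalg.norm(o1+s*d1-o2-t*d2)
def big(src,x0,y0,x1,y1,f,out):
    cv2.imwrite(out,cv2.resize(src[y0:y1,x0:x1],None,fx=f,fy=f,interpolation=cv2.INTER_CUBIC))
E
python3 - <<'E'
from h import *
t=cv2.imread("pics/top0.png");s=cv2.imread("pics/scene0.png")
big(t,170,160,440,310,2.9,"pics/tcrop0.png")
big(s,160,185,430,360,2.9,"pics/scrop0.png")
E
```

```text
(no output)
```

View pics/tcrop0.png

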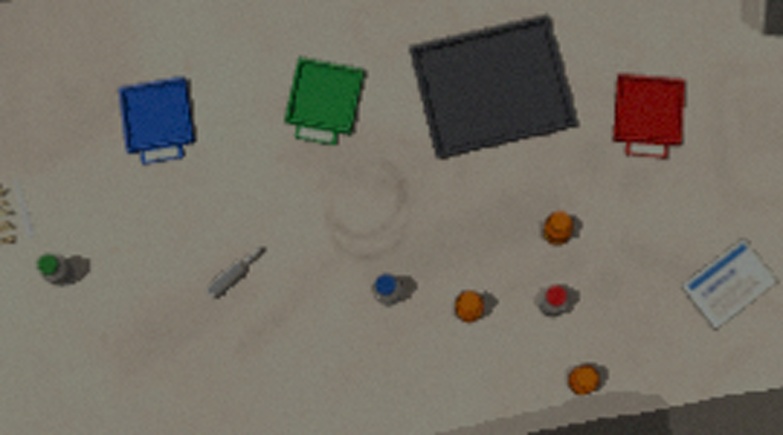

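View pics/scrop0.png

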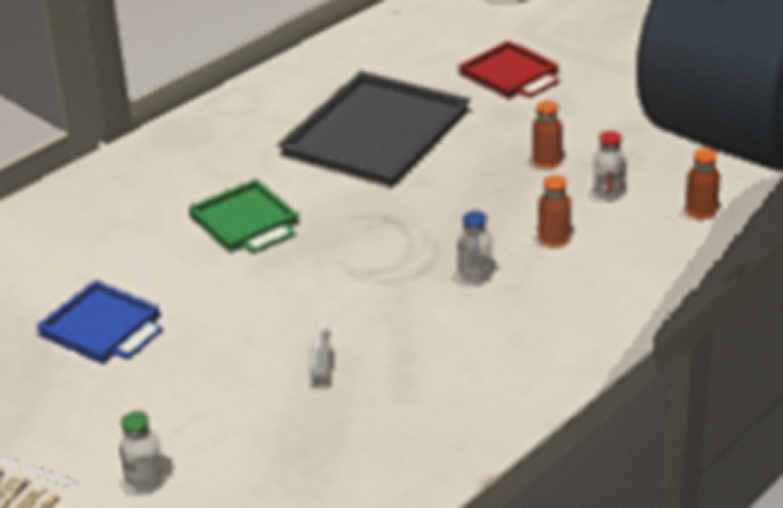

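The crops confirm it. The vials with white bodies and red, blue and green caps are the ones meant, and the three all-orange ones are look-alikes. Now I'll measure them.

```bash
cat > meas.py <<'E'
from h import *
def blobs(img,lo,hi,roi,amin=8):
    h=cv2.cvtColor(img,cv2.COLOR_BGR2HSV)
    m=cv2.inRange(h,lo,hi)
    k=np.zeros_like(m);x0,y0,x1,y1=roi;k[y0:y1,x0:x1]=255;m&=k
    n,l,st,c=cv2.connectedComponentsWithStats(m)
    return [(c[i],st[i,4],(l==i).astype(np.uint8)) for i in range(1,n) if st[i,4]>=amin]
E
python3 - <<'E'
from meas import *
t=cv2.imread("pics/top0.png");s=cv2.imread("pics/scene0.png")
R={"red":[((0,150,60),(4,255,255)),((172,150,60),(180,255,255))],"blue":[((105,130,40),(125,255,255))],"green":[((45,100,30),(85,255,255))]}
for n,img,roi in(("top",t,(170,160,440,310)),("scene",s,(160,185,385,360))):
  for c,rs in R.items():
    for lo,hi in rs:
      for b in blobs(img,lo,hi,roi,6):
        r=cv2.minAreaRect(cv2.findNonZero(b[2]))
        print(n,c,lo[0],b[0].round(1),b[1],np.round(r[0],1),np.round(r[1],1),round(r[2],1))
h=cv2.cvtColor(t,cv2.COLOR_BGR2HSV)
for p in [(340,189),(422,257),(430,262),(252,254),(300,220),(249,257)]: print(p,t[p[1],p[0]],h[p[1],p[0]])
E
```

```text
top red 0 [393.5 197.8] 477 [393.2 199.4] [23.  26.3] 4.4
top red 0 [361.6 261.4] 27 [361.5 261.5] [5. 5.] 90.0
top blue 105 [223.6 199.7] 525 [223.7 201.1] [26.3 23.1] 82.4
top blue 105 [416.8 251.9] 33 [416.8 251.8] [ 1.4 22.8] 53.1
top blue 105 [302.5 257.6] 31 [302.5 257.5] [5. 5.] 90.0
top green 45 [281.3 193.2] 539 [280.9 194.9] [23.3 27.3] 11.3
top green 45 [186.2 250.8] 33 [186. 251.] [5.7 5.7] 45.0
scene red 0 [334.7 208.1] 305 [334.8 207.9] [28.2 16.1] 26.6
scene red 0 [370.1 232.4] 21 [370.  232.5] [6. 3.] -0.0
scene blue 105 [323.3 260.2] 19 [323.5 260.5] [3. 5.] 90.0
scene blue 105 [193.5 295.2] 549 [193.1 294.9] [34. 24.] 24.0
scene green 45 [243.1 258.2] 441 [243.4 258.4] [22.4 29.3] 58.4
scene green 45 [206. 330.] 33 [206. 330.] [4. 6.] 90.0
(340, 189) [45 44 43] [105  11  45]
(422, 257) [125 135 134] [ 33  19 135]
(430, 262) [114 127 127] [ 30  26 127]
(252, 254) [68 73 76] [19 27 76]
(300, 220) [107 119 127] [ 18  40 127]
(249, 257) [65 72 76] [19 37 76]
```

Run:
```python
from meas import *
t=cv2.imread("pics/top0.png");s=cv2.imread("pics/scene0.png")
for c,a,b in(("red",(370.1,232),(361.6,261.4)),("blue",(323.3,260.2),(302.5,257.6)),("green",(206,330),(186.2,250.8))):
    print(c,"tri",*tri(a,b),"plane top",plane("top",b,.053),"scene",plane("scene",a,.051))
def rect(m,n,z):
    cs,_=cv2.findContours(m,cv2.RETR_EXTERNAL,cv2.CHAIN_APPROX_NONE)
    c=max(cs,key=cv2.contourArea)[:,0]
    P=np.array([plane(n,p,z)[:2]*1000 for p in c],np.float32)
    r=cv2.minAreaRect(P);return np.round(r[0],1),np.round(r[1],1),round(r[2],1)
def trayrect(n,img,seed,lo,hi,z,k=9):
    h=cv2.cvtColor(img,cv2.COLOR_BGR2HSV);m=cv2.inRange(h,lo,hi)
    m=cv2.morphologyEx(m,cv2.MORPH_CLOSE,np.ones((3,3)));m=cv2.morphologyEx(m,cv2.MORPH_OPEN,np.ones((k,k)))
    _,l=cv2.connectedComponents(m);return rect((l==l[seed[1],seed[0]]).astype(np.uint8),n,z)
for nm,a,b,lo,hi in (("red",(335,208),(394,198),(0,150,40),(5,255,255)),("blue",(193,294),(224,199),(105,120,30),(125,255,255)),("green",(243,258),(281,193),(45,90,20),(85,255,255))):
    print(nm,"top",trayrect("top",t,b,lo,hi,.008),"scene",trayrect("scene",s,a,lo,hi,.008,7))
print("steel",trayrect("top",t,(340,189),(0,0,0),(180,90,70),.012),trayrect("scene",s,(290,229),(0,0,0),(180,90,110),.012,7))
# gauze
h=cv2.cvtColor(t,cv2.COLOR_BGR2HSV)
m=cv2.inRange(h,(0,0,95),(180,30,255))|cv2.inRange(h,(85,40,40),(130,255,255))
k=np.zeros_like(m);k[238:276,400:444]=255;m&=k
m=cv2.morphologyEx(m,cv2.MORPH_CLOSE,np.ones((3,3)));m=cv2.morphologyEx(m,cv2.MORPH_OPEN,np.ones((5,5)))
print("gauze",rect(m,"top",.008))
big(np.hstack([t[235:280,395:450],cv2.cvtColor(m,cv2.COLOR_GRAY2BGR)[235:280,395:450]]),0,0,110,45,7,"pics/g.png")
a=s[290:325,255:290];b=t[240:270,238:268]
big(a,0,0,35,35,14,"pics/a1.png");big(b,0,0,30,30,16,"pics/a2.png")
```

```text
red tri [ 0.43240455 -0.13933275  0.0526098 ] 0.002127591002088163 plane top [ 0.43145805 -0.13988827  0.053     ] scene [ 0.43487481 -0.14089612  0.051     ]
blue tri [0.44106966 0.01282689 0.05220424] 0.0012065356824768009 plane top [0.44045886 0.01242718 0.053     ] scene [0.44278375 0.01181083 0.051     ]
green tri [0.45757343 0.3169373  0.05198455] 0.002779791632928594 plane top [0.45635316 0.31561688 0.053     ] scene [0.45994428 0.31693646 0.051     ]
red top (array([ 614.5, -231.7]), array([63.1, 64.7]), 85.4) scene (array([ 617.2, -226.8]), array([52.4, 77.9]), 39.8)
blue top (array([607.2, 234.8]), array([64.8, 63.8]), 6.1) scene (array([607. , 237.7]), array([69.6, 65.9]), 11.0)
green top (array([626.1,  75.6]), array([62.8, 63.5]), 0.2) scene (array([626.7,  78.7]), array([64.7, 72.8]), 80.0)
steel (array([635.3, -84.6]), array([113.6, 137.8]), 13.9) (array([633.7, -78. ]), array([117. , 146.2]), 13.9)
gauze (array([ 451. , -307.6]), array([57. , 85.3]), 38.5)
```

View pics/g.png

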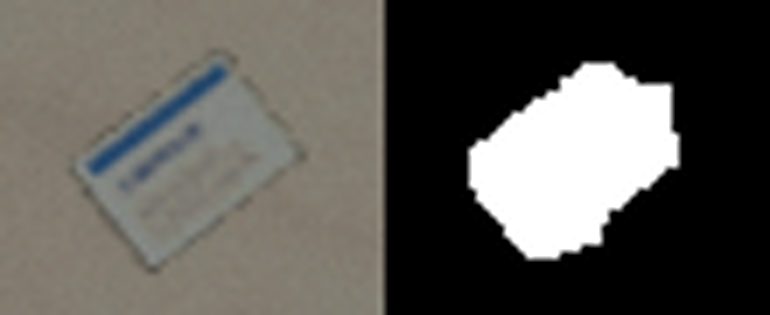

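View pics/a1.png

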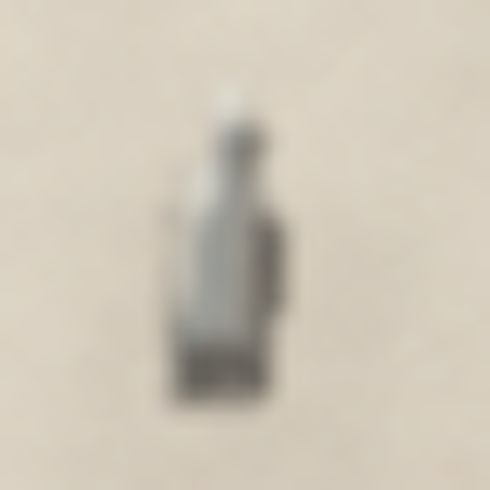

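View pics/a2.png

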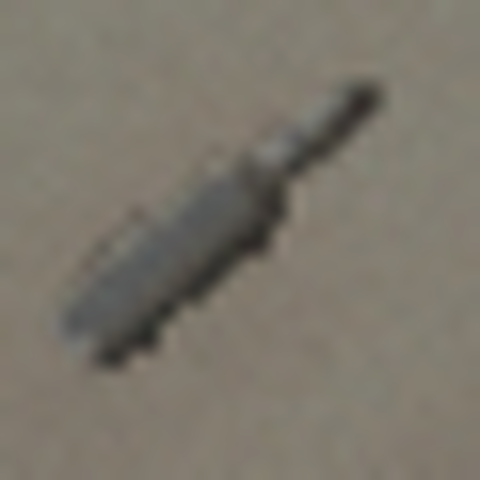

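```bash
cat >> h.py <<'E'
from scipy.spatial.transform import Rotation as Ro
def go(x,y,z,psi=None):
    """share numbers for a target TCP pose, tool down, jaw axis (tool y) at psi deg (mod 180, nearest)"""
    s=bot.read_state();R=s["tcp_rot"];p=s["position"]
    cur=np.degrees(np.arctan2(R[1,1],R[0,1]))
    if psi is None: psi=cur
    q=cur+((psi-cur+90)%180-90)
    a=np.radians(q);Y=np.array([np.cos(a),np.sin(a),0]);Z=np.array([0,0,-1.]);X=np.cross(Y,Z)
    T=np.c_[X,Y,Z];d=R.T@(np.array([x,y,z])-p);rv=Ro.from_matrix(R.T@T).as_rotvec()
    print("t",round(s["time_s"],2),"p",p.round(4),"psi %.1f->%.1f"%(cur,q),"q6 now %.0f"%s["joint_positions"][5],"dist %.0fmm"%(1e3*np.linalg.norm(d)))
    print("ROW",np.round(np.r_[d/.2,rv/(np.pi/2)],3).tolist(),"F",s["force"].round(1),"op",round(s["opening"],3))
E
python3 - <<'E'
from h import *
f=lambda p:plane("top",p,.008)
c=[(225,50),(304,155),(153,270),(72,168)]
P=[plane("top",(395+a/7-.43,235+b/7-.43),.009)*1000 for a,b in c]
P=np.array(P)[:,:2];print(P.round(1),P.mean(0).round(1))
for i in range(4):
    e=P[(i+1)%4]-P[i];print(np.linalg.norm(e).round(1),np.degrees(np.arctan2(e[1],e[0])).round(1))
a=plane("top",(238+75/16-.5,240+330/16-.5),.008)*1000;b=plane("top",(238+372/16-.5,240+90/16-.5),.006)*1000
print("amp",a,b,(a+b)/2,np.linalg.norm(a-b),np.degrees(np.arctan2(*(b-a)[1::-1])))
a=plane("scene",(255+222/14-.5,290+380/14-.5),.006)*1000;b=plane("scene",(255+240/14-.5,290+100/14-.5),.007)*1000
print("amp scene",a,b,(a+b)/2,np.linalg.norm(a-b),np.degrees(np.arctan2(*(b-a)[1::-1])))
for n,p in(("o1",(362,236)),("o2",(331,263)),("o3",(372,288)),("bottle",(470,210))): print(n,plane("top",p,.05 if n[0]=="o" else .111)[:2])
go(.432,-.1395,.1,-45)
E
```

```text
[[ 491.8 -318.8]
 [ 451.2 -347.8]
 [ 406.8 -288.6]
 [ 445.7 -258.8]] [ 448.9 -303.5]
49.9 -144.5
74.0 126.9
49.1 37.5
75.7 -52.5
amp [439.12101219 176.61681515   8.        ] [480.54203852 128.30216528   6.        ] [459.83152535 152.45949021   7.        ] 63.67108303198069 -49.392915985306864
amp scene [437.14192832 178.54031412   6.        ] [479.74793524 133.12244834   7.        ] [458.44493178 155.83138123   6.5       ] 62.28205485785201 -46.8296499996407
o1 [ 0.49862154 -0.1416593 ]
o2 [ 0.42726203 -0.0611644 ]
o3 [ 0.36349464 -0.16617248]
bottle [ 0.55473242 -0.4087045 ]
t 0.1 p [ 0.1551 -0.6048  0.2407] psi -75.6->-45.0 q6 now -10 dist 559mm
ROW [1.918, -1.909, 0.708, -0.001, -0.001, -0.34] F [ 0.1  0.4 -0.4] op 1.004
```

carry_out:
  targets:
    - [0.96, -0.95, 0.3, 0, 0, -0.34]
    - [0.96, -0.95, 0.3, 0, 0, -0.34]
    - [0.96, -0.95, 0.3, 0, 0, -0.34]
    - [0.96, -0.95, 0.3, 0, 0, -0.34]
    - [0.96, -0.95, 0.3, 0, 0, -0.34]
  jaw: 1

```text
time_s: 0.72
position: [0.2943, -0.3687, 0.1801]
tcp_rot: [[0.706, 0.708, -0.002], [0.708, -0.706, 0.006], [0.003, -0.006, -1.0]]
force: [0.3, -0.7, -1.0]
opening: 0.998
```

```bash
python3 -c "
from h import *
go(.432,-.1395,.1,-45)"
```

```text
t 0.72 p [ 0.2943 -0.3687  0.1801] psi -44.9->-45.0 q6 now -20 dist 279mm
ROW [1.296, -0.319, 0.406, -0.004, -0.002, 0.001] F [ 0.3 -0.7 -1. ] op 0.998
```

carry_out:
  targets:
    - [1, -0.25, 0.38, 0, 0, 0]
    - [1, -0.25, 0.38, 0, 0, 0]
    - [1, -0.25, 0.38, 0, 0, 0]
    - [1, -0.25, 0.38, 0, 0, 0]

```text
time_s: 1.23
position: [0.4, -0.1883, 0.104]
tcp_rot: [[0.704, 0.71, -0.004], [0.71, -0.704, 0.008], [0.003, -0.008, -1.0]]
force: [0.8, -0.1, 0.1]
opening: 1.005
```

```bash
python3 -c "
from h import *
go(.432,-.1395,.1,-45)"
```

```text
t 1.23 p [ 0.4    -0.1883  0.104 ] psi -44.8->-45.0 q6 now 5 dist 59mm
ROW [0.286, -0.058, 0.021, -0.005, -0.002, 0.003] F [ 0.8 -0.1  0.1] op 1.005
```

carry_out:
  targets:
    - [0.286, -0.058, 0.02, -0.005, -0.002, 0.003]
    - [0.286, -0.058, 0.02, -0.005, -0.002, 0.003]
    - [0.286, -0.058, 0.2, -0.005, -0.002, 0.003]
    - [0.286, -0.058, 0.37, -0.005, -0.002, 0.003]
    - [0.286, -0.058, 0.37, -0.005, -0.002, 0.003]

```text
time_s: 1.85
position: [0.4302, -0.1391, 0.0286]
tcp_rot: [[0.708, 0.706, -0.005], [0.706, -0.708, 0.003], [-0.001, -0.005, -1.0]]
force: [-0.2, 0.2, 0.3]
opening: 0.997
```

```bash
python3 -c "
from h import *
go(.432,-.1395,.03,-45)
s=bot.capture('scene');t=bot.capture('top')
big(s,300,170,440,280,5,'pics/s1.png')"
```

```text
t 1.85 p [ 0.4302 -0.1391  0.0286] psi -45.1->-45.0 q6 now 13 dist 2mm
ROW [0.005, 0.008, -0.007, -0.003, 0.001, -0.001] F [-0.2  0.2  0.3] op 0.997
```

View pics/s1.png

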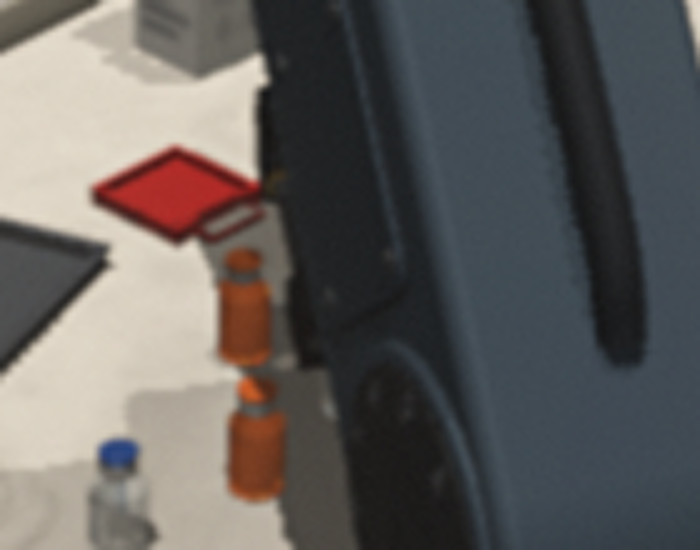

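The arm hides the red vial here. The orange vials (355,245) and (351,260) are still standing, and no contact force is showing, so I'll close the jaws.

carry_out:
  targets:
    - [0.005, 0.008, -0.007, 0, 0, 0]
    - [0.005, 0.008, -0.007, 0, 0, 0]
    - [0.005, 0.008, -0.007, 0, 0, 0]
    - [0.005, 0.008, -0.007, 0, 0, 0]
    - [0.005, 0.008, -0.007, 0, 0, 0]
    - [0.005, 0.008, -0.007, 0, 0, 0]
  jaw: -1

```text
time_s: 2.7
position: [0.4333, -0.14, 0.0319]
tcp_rot: [[0.708, 0.706, -0.001], [0.706, -0.708, 0.0], [-0.0, -0.001, -1.0]]
force: [-0.3, -0.4, 0.4]
opening: 0.404
```

```bash
python3 -c "
from h import *
go(.432,-.1395,.125,-45)"
```

```text
t 2.7 p [ 0.4333 -0.14    0.0319] psi -45.1->-45.0 q6 now 13 dist 93mm
ROW [-0.003, -0.007, -0.466, -0.001, 0.0, -0.001] F [-0.3 -0.4  0.4] op 0.404
```

carry_out:
  targets:
    - [0, 0, 0, 0, 0, 0]
    - [0, 0, 0, 0, 0, 0]
    - [0, 0, 0, 0, 0, 0]
    - [0, 0, 0, 0, 0, 0]

```text
time_s: 3.2
position: [0.4334, -0.1401, 0.0319]
tcp_rot: [[0.708, 0.706, -0.001], [0.706, -0.708, 0.0], [-0.0, -0.001, -1.0]]
force: [-0.1, -0.3, 0.0]
opening: 0.281
```

carry_out:
  targets:
    - [0, 0, -0.2, 0, 0, 0]
    - [0, 0, -0.4, 0, 0, 0]
    - [0, 0, -0.4, 0, 0, 0]

```text
time_s: 3.58
position: [0.435, -0.141, 0.1141]
tcp_rot: [[0.708, 0.706, 0.005], [0.706, -0.708, -0.003], [0.001, 0.005, -1.0]]
force: [0.3, -0.6, -1.1]
opening: 0.287
```

```bash
python3 -c "
from h import *
go(.6145,-.2315,.11)"
```

```text
t 3.58 p [ 0.435  -0.141   0.1141] psi -45.1->-45.1 q6 now 13 dist 201mm
ROW [0.316, 0.954, 0.026, 0.003, -0.001, 0.0] F [ 0.3 -0.6 -1.1] op 0.287
```

carry_out:
  targets:
    - [0.316, 0.954, 0.026, 0.003, 0, 0]
    - [0.316, 0.954, 0.026, 0.003, 0, 0]
    - [0.316, 0.954, 0.026, 0.003, 0, 0]
    - [0.316, 0.954, 0.026, 0.003, 0, 0]
    - [0.316, 0.954, 0.026, 0.003, 0, 0]
    - [0.316, 0.954, 0.026, 0.003, 0, 0]

```text
time_s: 4.32
position: [0.6125, -0.2304, 0.1086]
tcp_rot: [[0.708, 0.706, -0.002], [0.706, -0.708, 0.003], [0.0, -0.004, -1.0]]
force: [0.1, 0.8, -0.9]
opening: 0.286
```

```bash
python3 -c "
from h import *
go(.6145,-.2315,.037)
s=bot.capture('scene');t=bot.capture('top')
cv2.imwrite('pics/t2.png',t);big(s,300,170,440,280,5,'pics/s2.png')"
```

```text
t 4.33 p [ 0.6125 -0.2304  0.1086] psi -45.1->-45.1 q6 now 15 dist 72mm
ROW [0.003, 0.012, 0.358, -0.002, -0.0, -0.0] F [ 0.1  0.8 -0.9] op 0.286
```

View pics/s2.png

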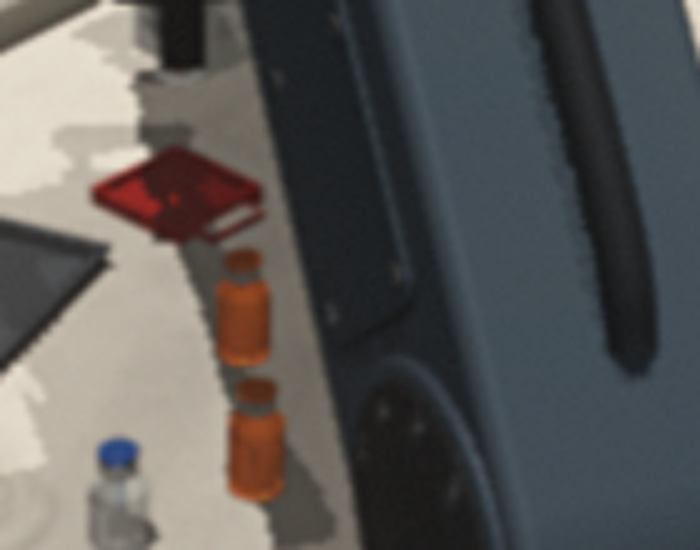

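The gripper hangs over the red tray, with the vial's underside just visible at about (335,185). Lowering it.

carry_out:
  targets:
    - [0.003, 0.012, 0.2, -0.002, 0, 0]
    - [0.003, 0.012, 0.31, -0.002, 0, 0]
    - [0.003, 0.012, 0.34, -0.002, 0, 0]
    - [0.003, 0.012, 0.355, -0.002, 0, 0]
    - [0.003, 0.012, 0.36, -0.002, 0, 0]
    - [0.003, 0.012, 0.36, -0.002, 0, 0]

```text
time_s: 5.18
position: [0.6155, -0.232, 0.0383]
tcp_rot: [[0.708, 0.706, 0.003], [0.706, -0.708, -0.001], [0.001, 0.003, -1.0]]
force: [0.5, 0.4, -0.3]
opening: 0.287
```

carry_out:
  targets:
    - [-0.003, 0.001, 0.008, 0, 0, 0]
    - [-0.003, 0.001, 0.013, 0, 0, 0]
    - [-0.003, 0.001, 0.013, 0, 0, 0]

```text
time_s: 5.55
position: [0.6153, -0.2327, 0.0359]
tcp_rot: [[0.708, 0.706, 0.003], [0.706, -0.708, -0.002], [0.001, 0.003, -1.0]]
force: [0.1, 0.2, 0.6]
opening: 0.284
```

carry_out:
  targets:
    - [0, 0, 0, 0, 0, 0]
    - [0, 0, 0, 0, 0, 0]
    - [0, 0, 0, 0, 0, 0]
    - [0, 0, 0, 0, 0, 0]
    - [0, 0, 0, 0, 0, 0]
    - [0, 0, -0.1, 0, 0, 0]
    - [0, 0, -0.35, 0, 0, 0]
    - [0, 0, -0.35, 0, 0, 0]
    - [0, 0, -0.35, 0, 0, 0]
  jaw: 1

```text
time_s: 6.68
position: [0.6152, -0.2326, 0.107]
tcp_rot: [[0.708, 0.706, 0.004], [0.706, -0.708, -0.002], [0.001, 0.004, -1.0]]
force: [0.5, 0.3, -0.2]
opening: 1.001
```

```bash
python3 -c "
from h import *
go(.441,.0125,.11,-45);go(.441,.0125,.11,0)
s=bot.capture('scene');t=bot.capture('top')
big(s,300,170,440,280,5,'pics/s3.png')"
```

```text
t 6.67 p [ 0.6152 -0.2326  0.107 ] psi -45.1->-45.0 q6 now 15 dist 301mm
ROW [0.249, -1.483, -0.021, 0.003, -0.001, -0.001] F [ 0.5  0.3 -0.2] op 1.001
t 6.67 p [ 0.6152 -0.2326  0.107 ] psi -45.1->0.0 q6 now 15 dist 301mm
ROW [0.249, -1.483, -0.021, 0.003, 0.0, -0.501] F [ 0.5  0.3 -0.2] op 1.001
```

View pics/s3.png

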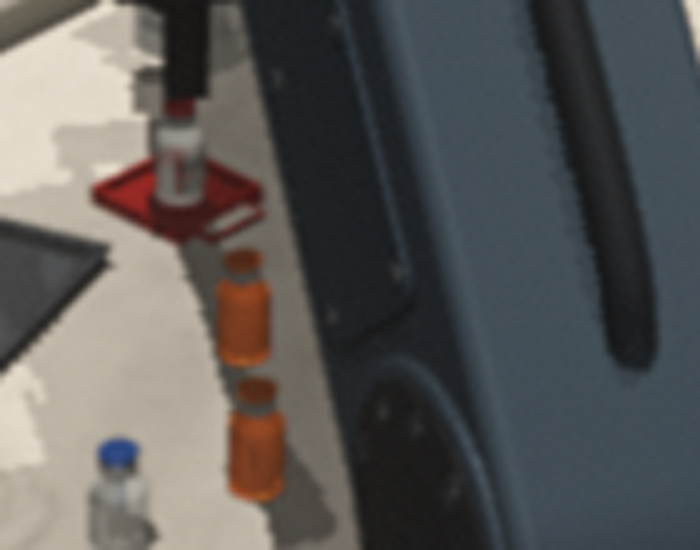

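The red vial (336,203) stands upright in the red tray. Next is the blue vial.

carry_out:
  targets:
    - [0.17, -1, -0.02, 0.003, 0, 0]
    - [0.17, -1, -0.02, 0.003, 0, 0]
    - [0.17, -1, -0.02, 0.003, 0, 0]
    - [0.17, -1, -0.02, 0.003, 0, 0]

```text
time_s: 7.28
position: [0.4923, -0.0628, 0.1079]
tcp_rot: [[0.706, 0.708, -0.01], [0.708, -0.706, 0.006], [-0.003, -0.011, -1.0]]
force: [1.0, 0.1, 0.0]
opening: 0.997
```

```bash
python3 -c "
from h import *
go(.441,.0125,.11,-45)"
```

```text
t 7.28 p [ 0.4923 -0.0628  0.1079] psi -44.9->-45.0 q6 now 25 dist 91mm
ROW [0.085, -0.448, -0.006, -0.007, 0.002, 0.001] F [1.  0.1 0. ] op 0.997
```

carry_out:
  targets:
    - [0.085, -0.448, 0, -0.007, 0.002, 0]
    - [0.085, -0.448, 0, -0.007, 0.002, 0]
    - [0.085, -0.448, 0.05, -0.007, 0.002, 0]
    - [0.085, -0.448, 0.25, -0.007, 0.002, 0]
    - [0.087, -0.452, 0.38, -0.007, 0.002, 0]
    - [0.087, -0.452, 0.38, -0.007, 0.002, 0]

```text
time_s: 8.02
position: [0.4403, 0.0128, 0.0307]
tcp_rot: [[0.707, 0.707, -0.002], [0.707, -0.707, 0.001], [-0.001, -0.002, -1.0]]
force: [-0.3, -0.4, -0.1]
opening: 1.002
```

carry_out:
  targets:
    - [0, 0, 0, 0, 0, 0]
    - [0, 0, 0, 0, 0, 0]
    - [0, 0, 0, 0, 0, 0]
    - [0, 0, 0, 0, 0, 0]
    - [0, 0, 0, 0, 0, 0]
    - [0, 0, 0, 0, 0, 0]
    - [0, 0, 0, 0, 0, 0]
    - [0, 0, 0, 0, 0, 0]
    - [0, 0, 0, 0, 0, 0]
  jaw: -1

```text
time_s: 9.15
position: [0.4403, 0.0129, 0.0307]
tcp_rot: [[0.707, 0.707, -0.002], [0.707, -0.707, 0.001], [-0.001, -0.002, -1.0]]
force: [0.6, 1.0, 1.0]
opening: 0.285
```

```bash
python3 -c "
from h import *
go(.441,.0125,.11,-45)"
```

```text
t 9.15 p [0.4403 0.0129 0.0307] psi -45.0->-45.0 q6 now 32 dist 79mm
ROW [0.001, 0.003, -0.396, -0.001, 0.001, -0.0] F [0.6 1.  1. ] op 0.285
```

carry_out:
  targets:
    - [0, 0, -0.15, 0, 0, 0]
    - [0, 0, -0.35, 0, 0, 0]
    - [0, 0, -0.35, 0, 0, 0]

```text
time_s: 9.52
position: [0.4421, 0.0125, 0.1027]
tcp_rot: [[0.707, 0.707, 0.003], [0.707, -0.707, -0.0], [0.002, 0.003, -1.0]]
force: [0.8, -0.8, -1.6]
opening: 0.285
```

```bash
python3 -c "
from h import *
go(.607,.2355,.1)"
```

```text
t 9.53 p [0.4421 0.0125 0.1027] psi -45.0->-45.0 q6 now 32 dist 277mm
ROW [1.371, -0.205, 0.016, 0.002, -0.001, 0.0] F [ 0.8 -0.8 -1.6] op 0.285
```

carry_out:
  targets:
    - [1, -0.15, 0, 0, 0, 0]
    - [1, -0.15, 0, 0, 0, 0]
    - [1, -0.15, 0, 0, 0, 0]
    - [1, -0.15, 0, 0, 0, 0]

```text
time_s: 10.02
position: [0.5643, 0.1781, 0.102]
tcp_rot: [[0.705, 0.71, 0.005], [0.71, -0.705, 0.0], [0.004, 0.004, -1.0]]
force: [0.6, -0.1, -0.3]
opening: 0.283
```

```bash
python3 -c "
from h import *
go(.607,.2355,.1)"
```

```text
t 10.03 p [0.5643 0.1781 0.102 ] psi -44.8->-44.8 q6 now 52 dist 72mm
ROW [0.354, -0.051, 0.011, 0.002, -0.002, 0.0] F [ 0.6 -0.1 -0.3] op 0.283
```

carry_out:
  targets:
    - [0.354, -0.051, 0.01, 0.002, -0.002, 0]
    - [0.354, -0.051, 0.01, 0.002, -0.002, 0]
    - [0.354, -0.051, 0.1, 0.002, -0.002, 0]
    - [0.354, -0.051, 0.25, 0.002, -0.002, 0]
    - [0.354, -0.051, 0.31, 0.002, -0.002, 0]
    - [0.354, -0.051, 0.325, 0.002, -0.002, 0]
    - [0.354, -0.051, 0.325, 0.002, -0.002, 0]

```text
time_s: 10.9
position: [0.6073, 0.235, 0.0375]
tcp_rot: [[0.705, 0.709, 0.001], [0.709, -0.705, -0.0], [0.001, 0.001, -1.0]]
force: [-0.1, 1.1, -0.5]
opening: 0.285
```

```bash
python3 -c "
from h import *
go(.607,.2355,.0348)"
```

```text
t 10.9 p [0.6073 0.235  0.0375] psi -44.8->-44.8 q6 now 56 dist 3mm
ROW [0.001, -0.003, 0.013, 0.0, -0.0, 0.0] F [-0.1  1.1 -0.5] op 0.285
```

carry_out:
  targets:
    - [0.001, -0.003, 0.008, 0, 0, 0]
    - [0.001, -0.003, 0.014, 0, 0, 0]
    - [0.001, -0.003, 0.014, 0, 0, 0]

```text
time_s: 11.28
position: [0.6071, 0.2356, 0.035]
tcp_rot: [[0.705, 0.709, 0.001], [0.709, -0.705, 0.0], [0.001, 0.001, -1.0]]
force: [0.1, -0.1, -0.1]
opening: 0.29
```

carry_out:
  targets:
    - [0, 0, 0, 0, 0, 0]
    - [0, 0, 0, 0, 0, 0]
    - [0, 0, 0, 0, 0, 0]
    - [0, 0, 0, 0, 0, 0]
    - [0, 0, 0, 0, 0, 0]
    - [0, 0, -0.1, 0, 0, 0]
    - [0, 0, -0.35, 0, 0, 0]
    - [0, 0, -0.35, 0, 0, 0]
    - [0, 0, -0.35, 0, 0, 0]
  jaw: 1

```text
time_s: 12.4
position: [0.6071, 0.2357, 0.1061]
tcp_rot: [[0.705, 0.709, 0.002], [0.709, -0.705, 0.0], [0.002, 0.002, -1.0]]
force: [-1.0, 0.2, -0.5]
opening: 0.995
```

```bash
python3 -c "
from h import *
go(.457,.3165,.105,-45)
s=bot.capture('scene')
big(s,150,220,310,340,5,'pics/s4.png')"
```

```text
t 12.4 p [0.6071 0.2357 0.1061] psi -44.8->-45.0 q6 now 56 dist 170mm
ROW [-0.242, -0.817, 0.004, 0.001, -0.001, 0.002] F [-1.   0.2 -0.5] op 0.995
```

View pics/s4.png

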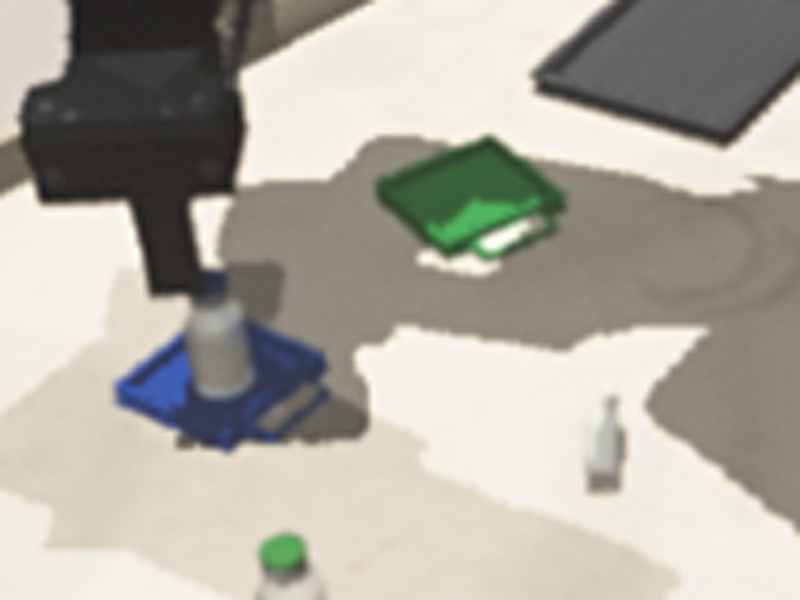

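The blue vial (194,288) stands in the blue tray. Next is the green vial.

carry_out:
  targets:
    - [-0.242, -0.817, 0, 0, 0, 0]
    - [-0.242, -0.817, 0, 0, 0, 0]
    - [-0.242, -0.817, 0, 0, 0, 0]
    - [-0.242, -0.817, 0, 0, 0, 0]
    - [-0.242, -0.817, 0.05, 0, 0, 0]
    - [-0.242, -0.817, 0.25, 0, 0, 0]
    - [-0.242, -0.817, 0.375, 0, 0, 0]
    - [-0.242, -0.817, 0.375, 0, 0, 0]

```text
time_s: 13.45
position: [0.4564, 0.3149, 0.0273]
tcp_rot: [[0.706, 0.708, -0.004], [0.708, -0.706, -0.002], [-0.004, -0.001, -1.0]]
force: [0.0, 0.2, 0.2]
opening: 0.998
```

carry_out:
  targets:
    - [0, 0, 0, 0, 0, 0]
    - [0, 0, 0, 0, 0, 0]
    - [0, 0, 0, 0, 0, 0]
    - [0, 0, 0, 0, 0, 0]
    - [0, 0, 0, 0, 0, 0]
    - [0, 0, 0, 0, 0, 0]
    - [0, 0, 0, 0, 0, 0]
    - [0, 0, 0, 0, 0, 0]
    - [0, 0, 0, 0, 0, 0]
  jaw: -1

```text
time_s: 14.58
position: [0.4564, 0.3149, 0.0273]
tcp_rot: [[0.706, 0.708, -0.004], [0.708, -0.706, -0.002], [-0.004, -0.001, -1.0]]
force: [-0.1, -0.4, 0.5]
opening: 0.284
```

```bash
python3 -c "
from h import *
go(.626,.0765,.105,-45)"
```

```text
t 14.57 p [0.4564 0.3149 0.0273] psi -44.9->-45.0 q6 now 68 dist 303mm
ROW [-0.246, 1.442, -0.389, -0.001, 0.003, 0.001] F [-0.1 -0.4  0.5] op 0.284
```

carry_out:
  targets:
    - [0, 0, -0.15, 0, 0, 0]
    - [0, 0, -0.35, 0, 0, 0]
    - [-0.17, 1, -0.37, 0, 0.003, 0]
    - [-0.17, 1, -0.37, 0, 0.003, 0]
    - [-0.17, 1, -0.37, 0, 0.003, 0]
    - [-0.17, 1, -0.37, 0, 0.003, 0]

```text
time_s: 15.32
position: [0.5772, 0.1463, 0.1015]
tcp_rot: [[0.71, 0.705, 0.003], [0.705, -0.71, 0.001], [0.003, 0.001, -1.0]]
force: [0.0, 0.2, -1.3]
opening: 0.285
```

```bash
python3 -c "
from h import *
go(.626,.0765,.105,-45)"
```

```text
t 15.32 p [0.5772 0.1463 0.1015] psi -45.2->-45.0 q6 now 49 dist 85mm
ROW [-0.073, 0.42, -0.017, 0.001, -0.002, -0.002] F [ 0.   0.2 -1.3] op 0.285
```

carry_out:
  targets:
    - [-0.073, 0.42, 0, 0, -0.002, 0]
    - [-0.073, 0.42, 0, 0, -0.002, 0]
    - [-0.073, 0.42, 0.05, 0, -0.002, 0]
    - [-0.073, 0.42, 0.22, 0, -0.002, 0]
    - [-0.073, 0.42, 0.31, 0, -0.002, 0]
    - [-0.073, 0.42, 0.335, 0, -0.002, 0]
    - [-0.073, 0.42, 0.335, 0, -0.002, 0]

```text
time_s: 16.2
position: [0.6259, 0.0773, 0.0344]
tcp_rot: [[0.709, 0.705, -0.0], [0.705, -0.709, -0.001], [-0.001, 0.001, -1.0]]
force: [0.4, -0.0, -0.2]
opening: 0.288
```

```bash
python3 -c "
from h import *
go(.626,.0765,.0313,-45)"
```

```text
t 16.2 p [0.6259 0.0773 0.0344] psi -45.2->-45.0 q6 now 42 dist 3mm
ROW [-0.002, 0.003, 0.016, 0.0, 0.001, -0.002] F [ 0.4 -0.  -0.2] op 0.288
```

carry_out:
  targets:
    - [0, 0.003, 0.009, 0, 0, 0]
    - [0, 0.003, 0.016, 0, 0, 0]
    - [0, 0.003, 0.016, 0, 0, 0]

```text
time_s: 16.58
position: [0.6265, 0.0768, 0.0316]
tcp_rot: [[0.709, 0.705, 0.001], [0.705, -0.709, -0.001], [-0.0, 0.001, -1.0]]
force: [-0.3, -0.1, -0.1]
opening: 0.287
```

carry_out:
  targets:
    - [0, 0, 0, 0, 0, 0]
    - [0, 0, 0, 0, 0, 0]
    - [0, 0, 0, 0, 0, 0]
    - [0, 0, 0, 0, 0, 0]
    - [0, 0, -0.1, 0, 0, 0]
    - [0, 0, -0.35, 0, 0, 0]
    - [0, 0, -0.35, 0, 0, 0]
    - [0, 0, -0.35, 0, 0, 0]
  jaw: -0.12

```text
time_s: 17.58
position: [0.6265, 0.0769, 0.1027]
tcp_rot: [[0.709, 0.705, 0.002], [0.705, -0.709, -0.001], [0.0, 0.002, -1.0]]
force: [0.2, 0.1, -1.0]
opening: 0.442
```

```bash
python3 -c "
from h import *
go(.449,-.304,.11,37.5)
s=bot.capture('scene')
big(s,150,200,310,320,5,'pics/s5.png')"
```

```text
t 17.57 p [0.6265 0.0769 0.1027] psi -45.2->37.5 q6 now 42 dist 420mm
ROW [-1.972, 0.724, -0.036, 0.001, 0.001, -0.918] F [ 0.2  0.1 -1. ] op 0.442
```

View pics/s5.png

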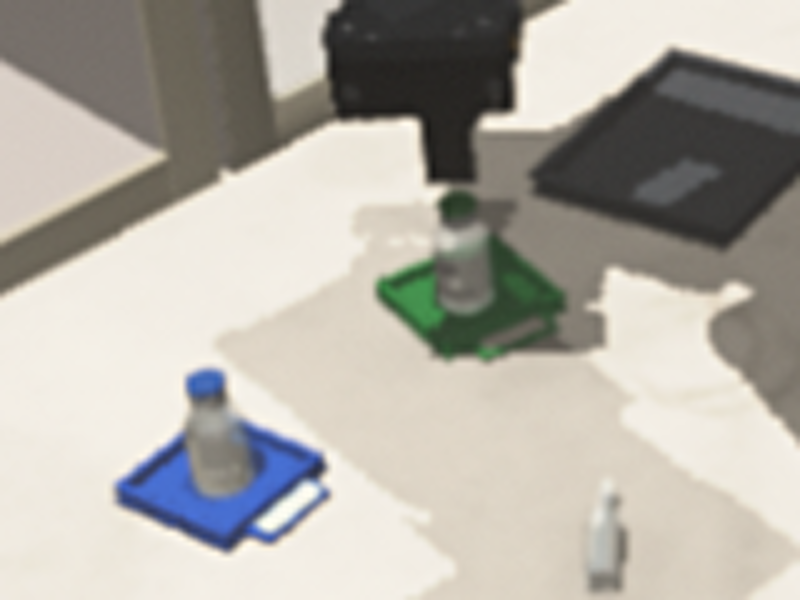

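The green and blue vials both stand in their trays. Next is the gauze pack at (422,257) in the top view. It has a blue stripe and measures about 50 x 75 mm, so it is the only fit.

carry_out:
  targets:
    - [-1, 0.37, -0.04, 0, 0, -0.9]
    - [-1, 0.37, -0.04, 0, 0, -0.9]
    - [-1, 0.37, -0.04, 0, 0, -0.9]
    - [-1, 0.37, -0.04, 0, 0, -0.9]
  jaw: 1

```text
time_s: 18.12
position: [0.5342, -0.1184, 0.1089]
tcp_rot: [[0.067, 0.998, -0.003], [0.998, -0.067, 0.0], [-0.0, -0.003, -1.0]]
force: [1.1, -0.2, -0.4]
opening: 0.81
```

```bash
python3 -c "
from h import *
go(.4495,-.305,.09,37)"
```

```text
t 18.12 p [ 0.5342 -0.1184  0.1089] psi -3.8->37.0 q6 now -20 dist 206mm
ROW [-0.959, -0.36, 0.095, -0.002, -0.001, -0.454] F [ 1.1 -0.2 -0.4] op 0.81
```

carry_out:
  targets:
    - [-0.959, -0.36, 0.05, 0, 0, -0.454]
    - [-0.959, -0.36, 0.05, 0, 0, -0.454]
    - [-0.959, -0.36, 0.09, 0, 0, -0.454]
    - [-0.959, -0.36, 0.09, 0, 0, -0.454]
    - [-0.959, -0.36, 0.09, 0, 0, -0.454]

```text
time_s: 18.75
position: [0.4479, -0.307, 0.0897]
tcp_rot: [[-0.599, 0.801, -0.004], [0.801, 0.599, 0.002], [0.004, -0.003, -1.0]]
force: [0.9, -0.6, 0.0]
opening: 1.002
```

```bash
python3 -c "
from h import *
t=bot.capture('top');s=bot.capture('scene')
big(t,380,210,480,300,7,'pics/t6.png')
go(.4495,-.305,.022,37)"
```

```text
t 18.85 p [ 0.4487 -0.3042  0.0902] psi 36.9->37.0 q6 now -83 dist 68mm
ROW [-0.007, 0.001, 0.341, -0.001, -0.003, -0.001] F [-0.5  0.5 -0.4] op 1.001
```

View pics/t6.png

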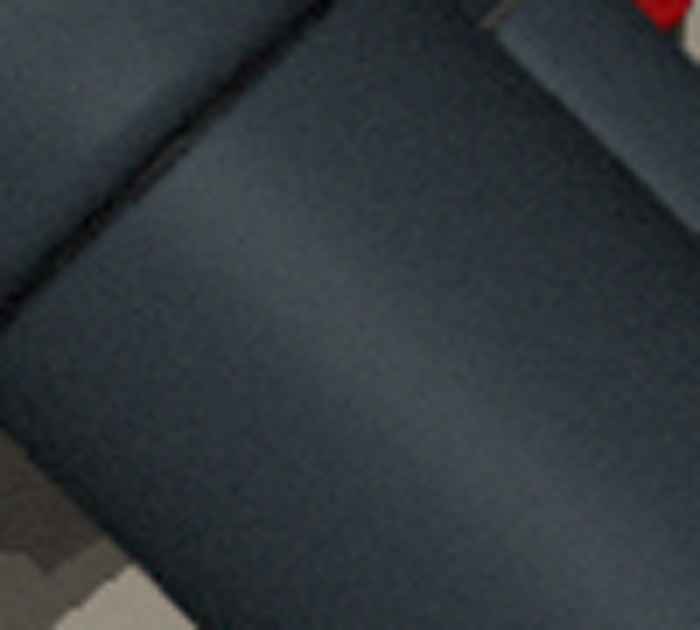

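The arm covers the gauze completely in this view. The margins are about 17 mm a side, so I'll descend slowly at the end.

carry_out:
  targets:
    - [-0.007, 0, 0.2, 0, -0.003, 0]
    - [-0.007, 0, 0.3, 0, -0.003, 0]
    - [-0.007, 0, 0.33, 0, -0.003, 0]
    - [-0.007, 0, 0.335, 0, -0.003, 0]
    - [-0.007, 0, 0.335, 0, -0.003, 0]

```text
time_s: 19.48
position: [0.4499, -0.3051, 0.0239]
tcp_rot: [[-0.601, 0.799, -0.001], [0.799, 0.601, -0.002], [-0.001, -0.002, -1.0]]
force: [-0.3, 1.5, -0.0]
opening: 1.0
```

```bash
python3 -c "
from h import *
go(.4495,-.305,.0215,37)"
```

```text
t 19.48 p [ 0.4499 -0.3051  0.0239] psi 36.9->37.0 q6 now -83 dist 2mm
ROW [0.002, -0.001, 0.012, -0.001, 0.001, -0.001] F [-0.3  1.5 -0. ] op 1.0
```

carry_out:
  targets:
    - [0.002, 0, 0.01, 0, 0, 0]
    - [0.002, 0, 0.01, 0, 0, 0]
    - [0.002, 0, 0.01, 0, 0, 0]
    - [0.002, 0, 0.01, 0, 0, 0]
    - [0.002, 0, 0.01, 0, 0, 0]
    - [0.002, 0, 0.01, 0, 0, 0]
    - [0.002, 0, 0.01, 0, 0, 0]
  jaw: -1

```text
time_s: 20.35
position: [0.4497, -0.3049, 0.022]
tcp_rot: [[-0.601, 0.799, -0.001], [0.799, 0.601, -0.002], [-0.001, -0.002, -1.0]]
force: [-0.5, -0.9, 1.1]
opening: 0.593
```

```bash
python3 -c "
from h import *
go(.635,-.083,.105,14)
go(.635,-.083,.105,104)"
```

```text
t 20.35 p [ 0.4497 -0.3049  0.022 ] psi 36.9->14.0 q6 now -83 dist 301mm
ROW [0.33, 1.406, -0.418, -0.001, 0.001, 0.255] F [-0.5 -0.9  1.1] op 0.593
t 20.35 p [ 0.4497 -0.3049  0.022 ] psi 36.9->104.0 q6 now -83 dist 301mm
ROW [0.33, 1.406, -0.418, -0.002, 0.0, -0.745] F [-0.5 -0.9  1.1] op 0.593
```

carry_out:
  targets:
    - [0, 0, -0.15, 0, 0, 0]
    - [0, 0, -0.42, 0, 0, 0]
    - [0, 0, -0.42, 0, 0, 0]
    - [0.235, 1, -0.45, 0, 0, -0.745]
    - [0.235, 1, -0.45, 0, 0, -0.745]
    - [0.235, 1, -0.45, 0, 0, -0.745]
    - [0.235, 1, -0.45, 0, 0, -0.745]
    - [0.235, 1, -0.45, 0, 0, -0.745]

```text
time_s: 21.35
position: [0.5818, -0.1446, 0.1102]
tcp_rot: [[-1.0, -0.021, -0.002], [-0.021, 1.0, -0.002], [0.002, -0.001, -1.0]]
force: [-0.1, 0.1, -0.4]
opening: 0.591
```

```bash
python3 -c "
from h import *
go(.635,-.084,.105,104)"
```

```text
t 21.35 p [ 0.5818 -0.1446  0.1102] psi 91.2->104.0 q6 now -116 dist 81mm
ROW [-0.272, 0.298, 0.025, -0.001, -0.001, -0.142] F [-0.1  0.1 -0.4] op 0.591
```

carry_out:
  targets:
    - [-0.272, 0.298, 0.025, 0, 0, -0.142]
    - [-0.272, 0.298, 0.025, 0, 0, -0.142]
    - [-0.272, 0.298, 0.025, 0, 0, -0.142]
    - [-0.272, 0.298, 0.025, 0, 0, -0.142]

```text
time_s: 21.85
position: [0.6337, -0.0845, 0.1043]
tcp_rot: [[-0.971, -0.24, -0.004], [-0.24, 0.971, -0.002], [0.005, -0.0, -1.0]]
force: [-0.3, -0.5, 0.5]
opening: 0.593
```

```bash
python3 -c "
from h import *
go(.635,-.084,.03,104)
s=bot.capture('scene')
big(s,210,130,370,250,5,'pics/s7.png')"
```

```text
t 21.85 p [ 0.6337 -0.0845  0.1043] psi 103.9->104.0 q6 now -121 dist 74mm
ROW [-0.009, 0.001, 0.372, -0.0, -0.003, -0.001] F [-0.3 -0.5  0.5] op 0.593
```

View pics/s7.png

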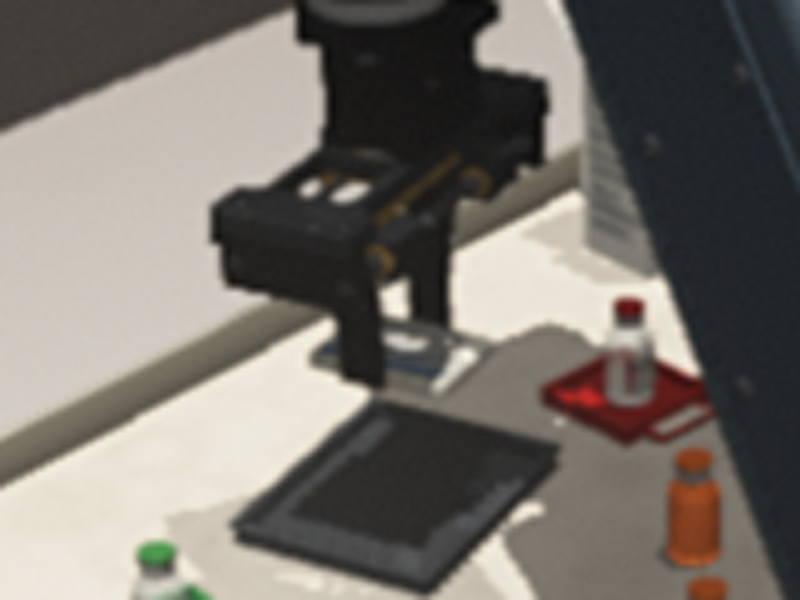

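The gauze is held level above the steel tray, seen at (290,201). The red and green vials are upright. Lowering it.

carry_out:
  targets:
    - [-0.009, 0, 0.2, 0, -0.003, 0]
    - [-0.009, 0, 0.32, 0, -0.003, 0]
    - [-0.009, 0, 0.36, 0, -0.003, 0]
    - [-0.009, 0, 0.37, 0, -0.003, 0]
    - [-0.009, 0, 0.375, 0, -0.003, 0]
    - [-0.009, 0, 0.375, 0, -0.003, 0]

```text
time_s: 22.65
position: [0.6358, -0.0848, 0.0305]
tcp_rot: [[-0.971, -0.24, 0.002], [-0.24, 0.971, -0.001], [-0.002, -0.001, -1.0]]
force: [-0.4, 1.0, 0.1]
opening: 0.585
```

```bash
python3 -c "
from h import *
go(.635,-.084,.0262,104)"
```

```text
t 22.65 p [ 0.6358 -0.0848  0.0305] psi 103.9->104.0 q6 now -121 dist 4mm
ROW [0.003, 0.005, 0.022, -0.001, 0.001, -0.002] F [-0.4  1.   0.1] op 0.585
```

carry_out:
  targets:
    - [0.003, 0.005, 0.012, 0, 0.001, 0]
    - [0.003, 0.005, 0.021, 0, 0.001, 0]
    - [0.003, 0.005, 0.021, 0, 0.001, 0]
    - [0.003, 0.005, 0.021, 0, 0.001, 0]

```text
time_s: 23.15
position: [0.635, -0.0839, 0.0263]
tcp_rot: [[-0.971, -0.24, 0.001], [-0.24, 0.971, -0.001], [-0.0, -0.001, -1.0]]
force: [-0.6, 0.3, -0.5]
opening: 0.589
```

carry_out:
  targets:
    - [0, 0, 0, 0, 0, 0]
    - [0, 0, 0, 0, 0, 0]
    - [0, 0, 0, 0, 0, 0]
    - [0, 0, 0, 0, 0, 0]
    - [0, 0, -0.08, 0, 0, 0]
    - [0, 0, -0.35, 0, 0, 0]
    - [0, 0, -0.35, 0, 0, 0]
    - [0, 0, -0.35, 0, 0, 0]
  jaw: 0.5

```text
time_s: 24.15
position: [0.6349, -0.0838, 0.0972]
tcp_rot: [[-0.971, -0.24, 0.002], [-0.24, 0.971, -0.002], [-0.001, -0.002, -1.0]]
force: [-0.3, 0.2, 0.6]
opening: 0.751
```

```bash
python3 -c "
from h import *
go(.459,.154,.1,41)"
```

```text
t 24.15 p [ 0.6349 -0.0838  0.0972] psi 103.9->41.0 q6 now -121 dist 296mm
ROW [0.569, 1.365, -0.017, -0.001, 0.001, 0.699] F [-0.3  0.2  0.6] op 0.751
```

carry_out:
  targets:
    - [0.4, 0.96, -0.03, 0, 0, 0.699]
    - [0.4, 0.96, -0.03, 0, 0, 0.699]
    - [0.4, 0.96, -0.03, 0, 0, 0.699]
    - [0.4, 0.96, -0.03, 0, 0, 0.699]
    - [0.4, 0.96, -0.03, 0, 0, 0.699]

```text
time_s: 24.78
position: [0.508, 0.0853, 0.1017]
tcp_rot: [[-0.766, 0.643, -0.003], [0.643, 0.766, -0.001], [0.002, -0.003, -1.0]]
force: [0.1, -0.6, -0.4]
opening: 0.747
```

```bash
python3 -c "
from h import *
go(.459,.1535,.09,41.5)
t=bot.capture('top');s=bot.capture('scene')
cv2.imwrite('pics/top8.png',t);cv2.imwrite('pics/scene8.png',s)
big(t,170,160,440,310,2.9,'pics/t8.png')
big(s,160,170,430,340,2.9,'pics/s8.png')"
```

```text
t 24.77 p [0.508  0.0853 0.1017] psi 50.0->41.5 q6 now -53 dist 85mm
ROW [0.407, 0.104, 0.059, -0.002, -0.001, 0.094] F [ 0.1 -0.6 -0.4] op 0.747
```

View pics/t8.png

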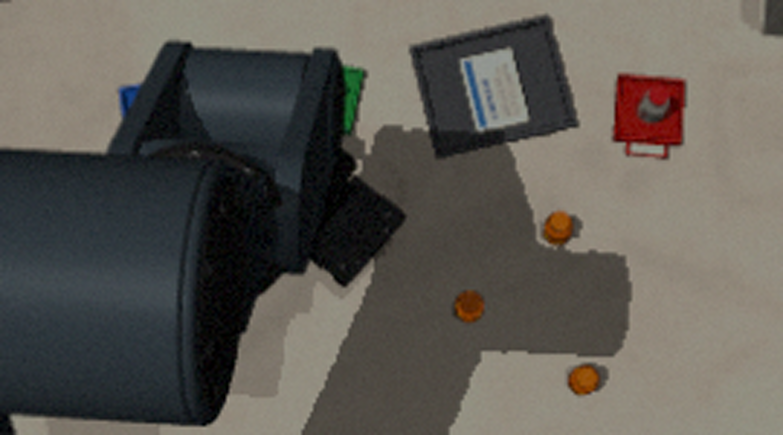

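View pics/s8.png

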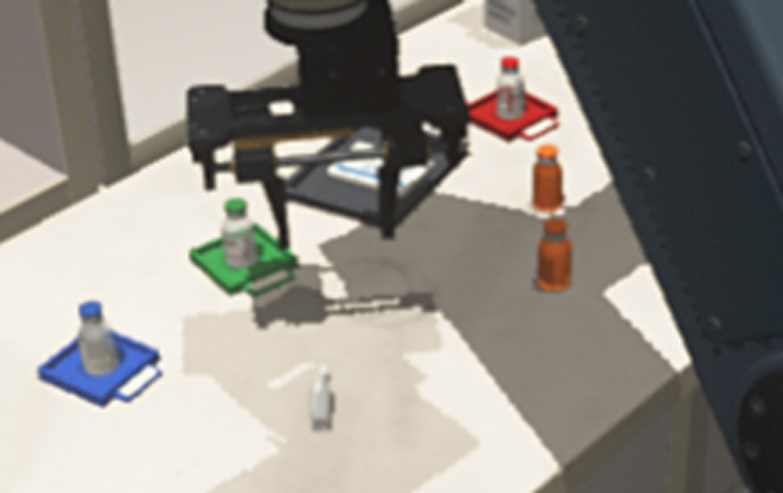

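The gauze lies flat in the steel tray at about (341,191) in the top view, and all three vials are upright. I'll measure the gauze and then go on to the ampoule.

Run:
```python
from meas import *
t=cv2.imread("pics/top8.png")
g=t.max(2);roi=g[172:208,325:358]
print(np.percentile(roi,[5,50,95]))
m=np.zeros(g.shape,np.uint8);m[172:208,323:360]=(g[172:208,323:360]>75)*255
m=cv2.morphologyEx(m,cv2.MORPH_CLOSE,np.ones((3,3)))
n,l,st,c=cv2.connectedComponentsWithStats(m);i=1+np.argmax(st[1:,4]);m=(l==i).astype(np.uint8)
cs,_=cv2.findContours(m,0,cv2.CHAIN_APPROX_NONE)
P=np.array([plane("top",p,.013)[:2]*1000 for p in max(cs,key=len)[:,0]],np.float32)
print(cv2.minAreaRect(P),plane("top",c[i],.013))
s=cv2.imread("pics/scene8.png")
big(s,255,290,290,325,14,"pics/a3.png")
```

```text
[ 35.35  57.   150.  ]
((631.57373046875, -84.32550811767578), (76.5186538696289, 53.21630859375), 13.819250106811523) [ 0.63180547 -0.08473988  0.013     ]
```

View pics/a3.png

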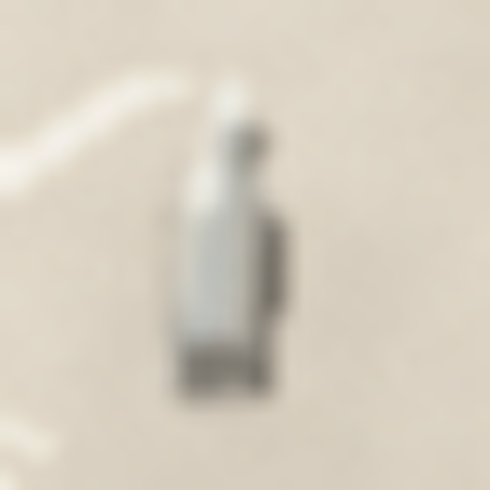

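carry_out:
  targets:
    - [0.407, 0.104, 0.05, 0, 0, 0.094]
    - [0.407, 0.104, 0.05, 0, 0, 0.094]
    - [0.407, 0.104, 0.05, 0, 0, 0.094]
    - [0.407, 0.104, 0.05, 0, 0, 0.094]

```text
time_s: 25.38
position: [0.4617, 0.1516, 0.0916]
tcp_rot: [[-0.667, 0.745, -0.0], [0.745, 0.667, -0.001], [-0.001, -0.001, -1.0]]
force: [0.2, -0.1, 0.2]
opening: 0.755
```

```bash
python3 -c "
from h import *
go(.459,.1535,.0225,41.5)"
```

```text
t 25.38 p [0.4617 0.1516 0.0916] psi 41.8->41.5 q6 now -37 dist 69mm
ROW [0.017, -0.003, 0.346, -0.001, 0.001, 0.004] F [ 0.2 -0.1  0.2] op 0.755
```

carry_out:
  targets:
    - [0.017, -0.003, 0.1, 0, 0, 0.004]
    - [0.017, -0.003, 0.28, 0, 0, 0.004]
    - [0.017, -0.003, 0.325, 0, 0, 0.004]
    - [0.017, -0.003, 0.335, 0, 0, 0.004]
    - [0.017, -0.003, 0.34, 0, 0, 0.004]
    - [0.017, -0.003, 0.34, 0, 0, 0.004]

```text
time_s: 26.12
position: [0.4597, 0.1536, 0.0244]
tcp_rot: [[-0.662, 0.749, 0.002], [0.749, 0.662, -0.001], [-0.002, 0.0, -1.0]]
force: [-0.4, 0.8, 1.0]
opening: 0.75
```

```bash
python3 -c "
from h import *
go(.459,.1535,.022,41.5)
s=bot.capture('scene')
big(s,225,270,305,340,8,'pics/s9.png')"
```

```text
t 26.12 p [0.4597 0.1536 0.0244] psi 41.5->41.5 q6 now -36 dist 3mm
ROW [0.002, -0.003, 0.012, 0.0, 0.001, -0.0] F [-0.4  0.8  1. ] op 0.75
```

View pics/s9.png

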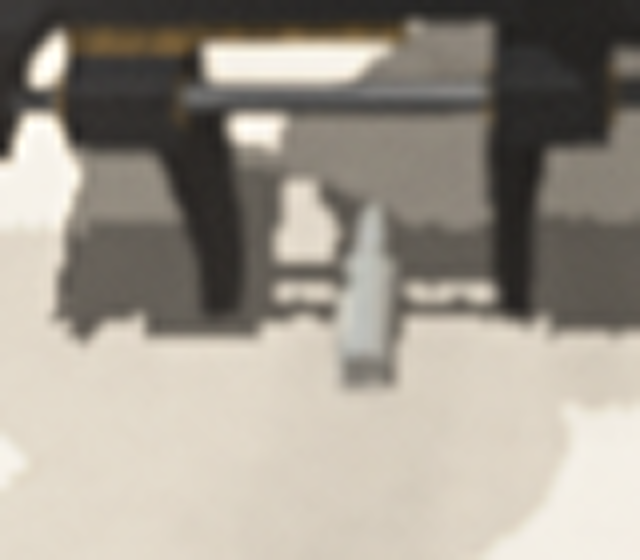

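The ampoule, at about (271,307), lies between the fingers at mid-length. Closing.

carry_out:
  targets:
    - [0.002, 0, 0.01, 0, 0, 0]
    - [0.002, 0, 0.01, 0, 0, 0]
    - [0.002, 0, 0.01, 0, 0, 0]
    - [0.002, 0, 0.01, 0, 0, 0]
    - [0.002, 0, 0.01, 0, 0, 0]
    - [0.002, 0, 0.01, 0, 0, 0]
    - [0.002, 0, 0.01, 0, 0, 0]
    - [0.002, 0, 0.01, 0, 0, 0]
    - [0.002, 0, 0.01, 0, 0, 0]
  jaw: -1

```text
time_s: 27.3
position: [0.4593, 0.1539, 0.0224]
tcp_rot: [[-0.662, 0.749, 0.002], [0.749, 0.662, -0.001], [-0.002, 0.0, -1.0]]
force: [0.7, 1.4, -0.2]
opening: 0.162
```

carry_out:
  targets:
    - [0, 0, -0.15, 0, 0, 0]
    - [0, 0, -0.4, 0, 0, 0]
    - [0, 0, -0.4, 0, 0, 0]

```text
time_s: 27.68
position: [0.4614, 0.1544, 0.1053]
tcp_rot: [[-0.663, 0.749, 0.009], [0.749, 0.663, -0.001], [-0.006, 0.006, -1.0]]
force: [0.8, -0.3, -0.6]
opening: 0.166
```

```bash
python3 -c "
from h import *
go(.633,-.0843,.105,104)
s=bot.capture('scene')
big(s,225,230,305,300,8,'pics/s10.png')"
```

```text
t 27.68 p [0.4614 0.1544 0.1053] psi 41.5->104.0 q6 now -36 dist 294mm
ROW [-1.462, -0.148, 0.01, 0.001, 0.006, -0.694] F [ 0.8 -0.3 -0.6] op 0.166
```

View pics/s10.png

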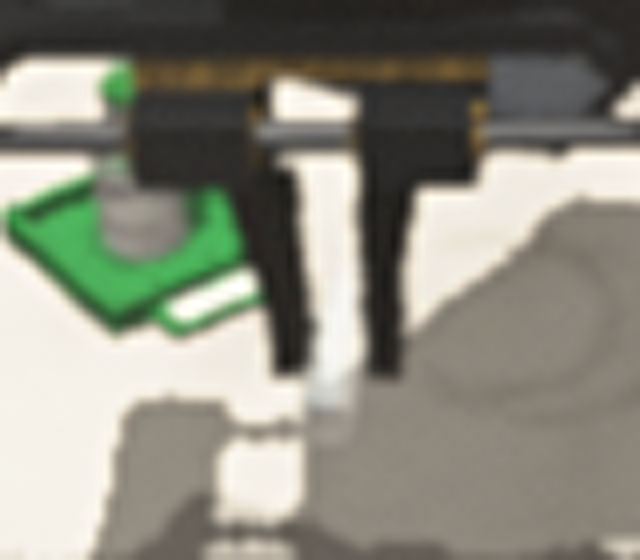

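The ampoule is held between the fingers and clear of the counter. Moving to the gauze.

carry_out:
  targets:
    - [-1, -0.1, 0.01, 0, 0.005, -0.694]
    - [-1, -0.1, 0.01, 0, 0.005, -0.694]
    - [-1, -0.1, 0.01, 0, 0.005, -0.694]
    - [-1, -0.1, 0.01, 0, 0.005, -0.694]

```text
time_s: 28.22
position: [0.5798, -0.0124, 0.1011]
tcp_rot: [[-0.994, 0.114, 0.001], [0.114, 0.994, 0.0], [-0.001, 0.0, -1.0]]
force: [0.2, 0.5, 0.2]
opening: 0.163
```

```bash
python3 -c "
from h import *
go(.633,-.0843,.1,104)"
```

```text
t 28.23 p [ 0.5798 -0.0124  0.1011] psi 83.5->104.0 q6 now -96 dist 89mm
ROW [-0.305, -0.327, 0.006, 0.0, 0.0, -0.228] F [0.2 0.5 0.2] op 0.163
```

carry_out:
  targets:
    - [-0.305, -0.327, 0, 0, 0, -0.228]
    - [-0.305, -0.327, 0, 0, 0, -0.228]
    - [-0.305, -0.327, 0, 0, 0, -0.228]
    - [-0.305, -0.327, 0.1, 0, 0, -0.228]
    - [-0.305, -0.327, 0.22, 0, 0, -0.228]
    - [-0.305, -0.327, 0.29, 0, 0, -0.228]
    - [-0.305, -0.327, 0.3, 0, 0, -0.228]
    - [-0.305, -0.327, 0.3, 0, 0, -0.228]

```text
time_s: 29.22
position: [0.633, -0.0838, 0.0411]
tcp_rot: [[-0.97, -0.242, 0.0], [-0.242, 0.97, 0.0], [-0.001, 0.0, -1.0]]
force: [-0.7, -0.0, -0.7]
opening: 0.163
```

```bash
python3 -c "
from h import *
go(.633,-.0843,.0356,104)
s=bot.capture('scene')
big(s,230,160,350,250,6,'pics/s11.png')"
```

```text
t 29.23 p [ 0.633  -0.0838  0.0411] psi 104.0->104.0 q6 now -122 dist 5mm
ROW [0.001, -0.002, 0.027, 0.0, 0.0, 0.0] F [-0.7 -0.  -0.7] op 0.163
```

View pics/s11.png

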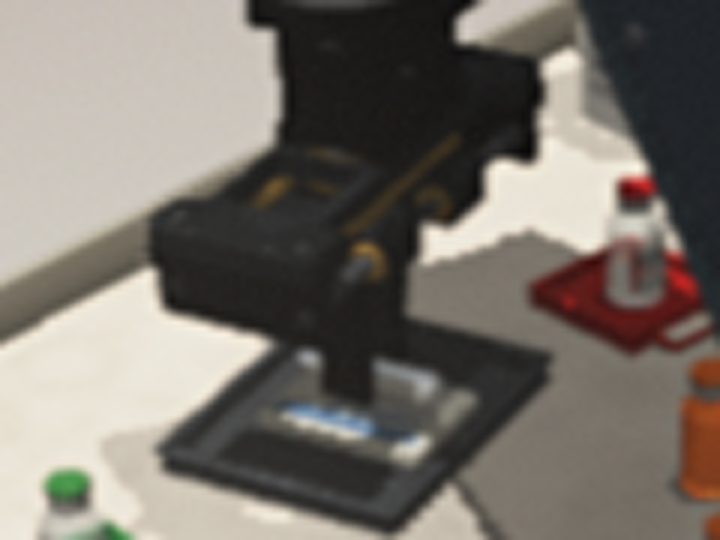

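The ampoule is over the gauze and lined up with it. Lowering the last 5 mm.

carry_out:
  targets:
    - [0.001, -0.002, 0.015, 0, 0, 0]
    - [0.001, -0.002, 0.023, 0, 0, 0]
    - [0.001, -0.002, 0.027, 0, 0, 0]
    - [0.001, -0.002, 0.027, 0, 0, 0]
    - [0.001, -0.002, 0.027, 0, 0, 0]

```text
time_s: 29.9
position: [0.6333, -0.0846, 0.0362]
tcp_rot: [[-0.97, -0.242, 0.001], [-0.242, 0.97, -0.0], [-0.001, -0.0, -1.0]]
force: [-0.0, 0.2, 0.3]
opening: 0.162
```

carry_out:
  targets:
    - [0, 0.001, 0.005, 0, 0, 0]
    - [0, 0.001, 0.006, 0, 0, 0]
    - [0, 0.001, 0.006, 0, 0, 0]

```text
time_s: 30.28
position: [0.6334, -0.0844, 0.0354]
tcp_rot: [[-0.97, -0.242, 0.002], [-0.242, 0.97, -0.0], [-0.002, -0.001, -1.0]]
force: [-0.9, 0.2, 4.0]
opening: 0.159
```

carry_out:
  targets:
    - [0, 0, 0, 0, 0, 0]
    - [0, 0, 0, 0, 0, 0]
    - [0, 0, 0, 0, 0, 0]
    - [0, 0, 0, 0, 0, 0]
    - [0, 0, -0.08, 0, 0, 0]
    - [0, 0, -0.4, 0, 0, 0]
    - [0, 0, -0.6, 0, 0, 0]
    - [0, 0, -0.6, 0, 0, 0]
  jaw: -0.2

```text
time_s: 31.28
position: [0.6362, -0.0853, 0.161]
tcp_rot: [[-0.97, -0.242, 0.012], [-0.242, 0.97, -0.004], [-0.011, -0.006, -1.0]]
force: [1.0, -0.5, -0.3]
opening: 0.402
```

carry_out:
  targets:
    - [0.6, 0.9, -0.3, 0, 0, 0]
    - [0.6, 0.9, -0.3, 0, 0, 0]
    - [0.6, 0.9, -0.3, 0, 0, 0]
    - [0.6, 0.9, -0.3, 0, 0, 0]
    - [0.6, 0.9, -0.3, 0, 0, 0]

```text
time_s: 31.9
position: [0.4729, 0.0622, 0.2189]
tcp_rot: [[-0.97, -0.245, 0.01], [-0.245, 0.97, -0.003], [-0.009, -0.006, -1.0]]
force: [0.9, -0.2, -0.1]
opening: 0.4
```

```bash
python3 -c "
from h import *
t=bot.capture('top');s=bot.capture('scene')
cv2.imwrite('pics/top12.png',t)
big(t,170,150,440,310,2.9,'pics/t12.png')
big(s,160,170,430,340,2.9,'pics/s12.png');print(bot.read_state()['position'])"
```

```text
[0.47596308 0.06043483 0.21859115]
```

View pics/t12.png

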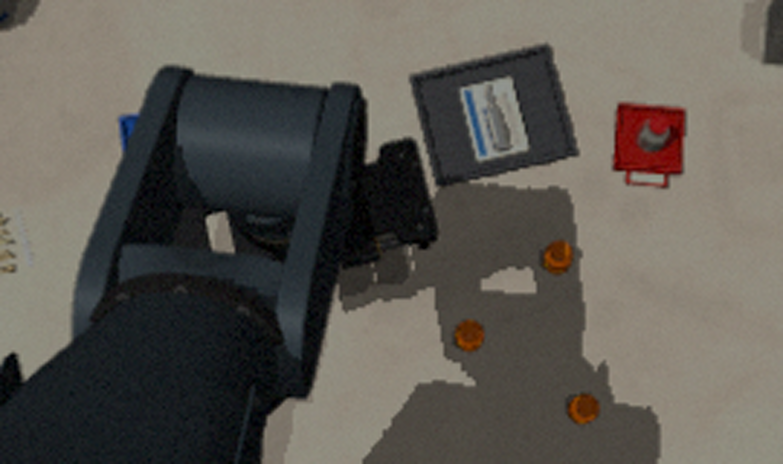

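View pics/s12.png

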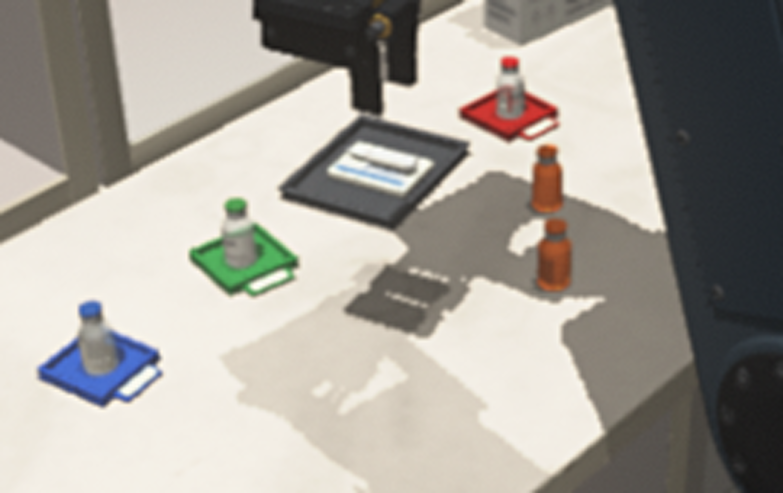

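```bash
python3 -c "
from h import *
t=cv2.imread('pics/top12.png');big(t,308,160,372,218,10,'pics/t13.png')
g=plane('top',(341,191),.013)
for n,q in (('gauze axis ends',[(.6316-.0375*.97,-.0843-.0375*.24,.013),(.6316+.0375*.97,-.0843+.0375*.24,.013)]),('amp ends expected z.02',[(.6316-.033*.97,-.0843-.033*.24,.02),(.6316+.033*.97,-.0843+.033*.24,.02)])):
  print(n,[((proj('top',p)-[308,160]+.5)*10).round(0) for p in q])
b=proj('top',(.555,-.409,.111));print(b); big(t,430,180,510,250,6,'pics/bt.png')"
```

```text
gauze axis ends [array([355., 441.]), array([289., 185.])]
amp ends expected z.02 [array([352., 419.]), array([294., 193.])]
[470.11153856 209.89708846]
```

View pics/t13.png

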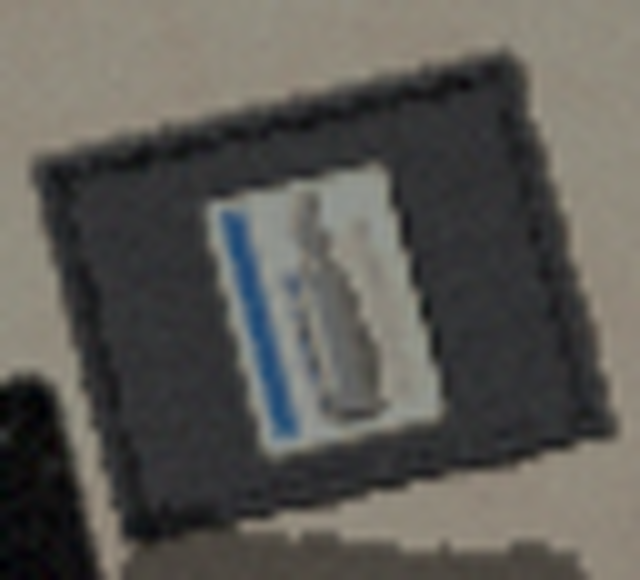

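View pics/bt.png

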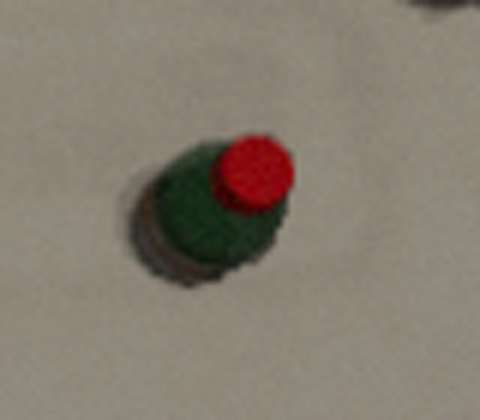

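The ampoule runs from (305,190) to (352,415) in the crop, lengthwise along the middle of the gauze and within about 2 mm of the expected line. The green bottle is still in place. Handing in.

```bash
python3 -c "
from rig import bot
print(bot.hand_in())"
```

```text
the job is handed in; nothing more can be done
None
```

I sorted everything as asked and handed the job in at about 32 s of the 112 s allowed. I placed the vials first, then the gauze, then the ampoule. The red, blue and green vials each stand in the tray that matches their cap. The gauze pack lies flat in the steel tray, and the ampoule lies lengthwise along its middle.

- **Vials:** the last scene picture showed all three upright in their trays.
- **Ampoule:** in the top view it was within about 2 mm of where the gauze's centre line should be.
- **Gauze:** it sits about 3 mm from the position the arm was aimed at, along its long side, but well inside the tray.
- **Bystanders:** the green bottle and the orange look-alike vials I could see are where they were.
- **Contact and release:** the highest force I read was about 4 N, as the ampoule touched down. The arm was clear of everything at the end.
- **What I could not see:** the arm blocked the view while I gripped the red vial and the gauze. I checked those grips by the jaw opening and by pictures taken afterwards.

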